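# Stack the hub set on the stub axle

## Task

Assemble the wheel-hub set on the upright stub axle that is bolted to the bench: first the flanged hub (flange down), then the wide bearing, then the narrow spacer ring, and last the hexagonal end cap, closed side up, over the axle's end. Lower each part fully down until it sits flat on the one below, without letting it drop, and leave the amber jar standing where it is.

Things in the scene. Friction and masses are not known exactly. Their poses are not given: they have to be found in the camera images.
- axle_shoulder (a point): Fixed steel stub axle standing upright: a round bolted flange 100 mm in diameter and 12 mm thick on the bench, then a shoulder 44 mm in diameter up to 26 mm above the bench, then a post 18 mm in diameter that stands 70 mm above the shoulder (top 96 mm above the bench), its last 7 mm tapering to 9 mm in diameter. This point is on the post's axis at the height of the shoulder's flat top, where the hub sits; z is up along the post. It does not move.
- hub_center (a point): Loose flanged hub, steel, about 0.5 kg: a flange 90 mm in diameter and 8 mm thick, with six dark bolt marks, lying on the bench, and on it a round boss 46 mm in diameter; 26 mm high in all, with a 24 mm bore right through. Take it by the boss (from 8 to 26 mm above its underside). This point is on its axis half-way up, 13 mm above its underside; z is up.
- bearing_center (a point): Loose ball bearing, steel, about 0.25 kg: a wide ring 58 mm in outer diameter, 18 mm high, with a row of balls showing between its two races and a 24 mm bore right through. This point is its centre, 9 mm above its underside; z is up along its axis.
- spacer_mid (a point): Loose plain spacer ring, steel, about 0.08 kg: 36 mm in outer diameter, 16 mm high, 24 mm bore right through. This point is its centre, 8 mm above its underside; z is up along its axis.
- cap_center (a point): Loose hexagonal end cap, steel, about 0.12 kg: 36 mm across flats, 42 mm across corners, flat sides up to 16 mm above its underside, then a closed top with a low dome, 28 mm high in all. It lies open side down; its blind bore is 24 mm wide and 16 mm deep. This point is on its axis half-way up, 14 mm above its underside; z is up; its x axis is square to one pair of flats (the other pairs are 60 degrees on).
- jar_center (a point): Bystander: a loose amber glass jar with a dark lid, 60 mm in diameter, 95 mm high, standing among the parts. This point is its centre, half-way up. Leave it standing where it is. (A fixed steel vee block about 70 by 80 mm and 50 mm high also stands among the parts.)
Mind the look-alikes: they are no part of the job. What is shaped like the part that bears hub_center but green or red is not meant.

How it is judged:
On the way, in this order (a step that is already met when the one before it is completed fails the run):
1. the flanged hub is seated on the axle's shoulder, flange down (horizontal distance between hub_center and axle_shoulder below 0.006 m and z of hub_center in the frame of axle_shoulder between 0.01 and 0.016 m and angle between hub_center's own z axis and vertical below 0.1 rad), for 0.2 s.
2. the bearing is seated on the hub (horizontal distance between bearing_center and axle_shoulder below 0.006 m and z of bearing_center in the frame of axle_shoulder between 0.032 and 0.038 m and angle between bearing_center's own z axis and vertical below 0.1 rad), for 0.2 s.
3. the spacer ring is seated on the bearing (horizontal distance between spacer_mid and axle_shoulder below 0.006 m and z of spacer_mid in the frame of axle_shoulder between 0.049 and 0.055 m and angle between spacer_mid's own z axis and vertical below 0.1 rad), for 0.2 s.
4. the hexagonal end cap is seated on the spacer, over the axle's end (horizontal distance between cap_center and axle_shoulder below 0.006 m and z of cap_center in the frame of axle_shoulder between 0.071 and 0.077 m and angle between cap_center's own z axis and vertical below 0.1 rad), for 0.2 s.
At the end, for the whole second after the job is handed in: From the shoulder up, the hub, bearing, spacer and end cap sit on the axle in that order: each within 6 mm of the axle's axis, its centre within 3 mm of its seated height (13, 35, 52 and 74 mm above the shoulder), upright within 0.1 rad, released and at rest; the jar stands (all of step 1 and all of step 2 and all of step 3 and all of step 4 and linear speed of each of hub, bearing, spacer, cap below 0.02 m/s and contact force between the fingers and hub below 0.05 N and contact force between the fingers and bearing below 0.05 N and contact force between the fingers and spacer below 0.05 N and contact force between the fingers and cap below 0.05 N and angle between jar_center's own z axis and vertical below 0.15 rad); the robot touches nothing.
It fails at once if the hub is dropped (falls free, faster than 0.7 m/s, a fall of about 25 mm) (linear speed of hub above 0.7 m/s and contact force between the fingers and hub below 0.01 N).
It fails at once if the bearing is dropped (falls free, faster than 0.7 m/s, a fall of about 25 mm) (linear speed of bearing above 0.7 m/s and contact force between the fingers and bearing below 0.01 N).
It fails at once if the spacer ring is dropped (falls free, faster than 0.7 m/s, a fall of about 25 mm) (linear speed of spacer above 0.7 m/s and contact force between the fingers and spacer below 0.01 N).
It fails at once if the end cap is dropped (falls free, faster than 0.7 m/s, a fall of about 25 mm) (linear speed of cap above 0.7 m/s and contact force between the fingers and cap below 0.01 N).
It fails at once if the jar is shifted by more than 30 mm or tipped over (distance of jar_center from where it was at the start of the episode above 0.03 m or angle between jar_center's own z axis and vertical above 0.5 rad).
It also fails if it takes over 112 s, if anything falls off the work surface, if the arm or the gripper's body presses on something with over 40 N, if the wrist force passes 120 N, or if a joint passes its speed limit or range.

## Robot

A 6-joint arm with a two-finger parallel gripper is mounted at the origin on the work surface. World frame = base frame: x ahead of the robot, y to its left, z up, the work surface at z = 0. Lengths are in m, angles in rad, forces in N, time in s.
With the tool pointing down it reaches from about 0.325 to 0.775 m from the base axis. Payload 5.5 kg.
Tool frame: the origin (TCP) lies midway between the tips of the shut fingers; the grasp point (between the pads) lies 19 mm behind it (arm.grip_point_offset is the distance from the TCP to the grasp point, in m); z points along the fingers, y is the line along which they close (so a half turn about z gives the same grasp; the last joint's range is limited). The gripper opens to 85 mm and grips with 20 to 120 N. Pads are 22 mm wide; open, the fingers measure 114 mm over their backs; the gripper's body (76 mm by 85 mm) begins 54 mm behind the grasp point. The pads swing forward as they close: fully open they stand 13 mm farther back than shut.
Start: joints at [1.234, 0.091, 1.231, -0, 1.82, -0.057], TCP at [0.166, 0.577, 0.231] pointing down, gripper open.
Joint ranges: [-2.87, 2.87], [-0.86, 2.18], [0.17, 2.46], [-1.51, 4.65], [0.06, 2.69], [-2.65, 2.65]. Speed limits (rad/s): [2.57, 2.57, 3.01, 3.14, 3.14, 3.14].

## Interface

Orientations are given as a 3x3 rotation matrix whose columns are the frame's x, y, z axes.
In Python, from bench import sensors, grab_frame, camera_params, arm gives the robot as it stands. The module is installed in compiled form; this text tells all that it offers.
- The arm moves only by the tool carry_out, never from a script. Its argument "motion" is a list that holds one entry, the list of rows, each a list of 7 numbers: the shift along the tool's x, y, z scaled (see below), then the turn, a rotation vector about the tool's x, y, z scaled (see below), then the gripper's target within -1 to 1 (fully open at 1, half-way at 0, shut at -1). A call has 1 to 20 rows; each row shifts and turns the commanded pose from where the row before left it, along the tool's axes as they then stand; what a row does not reach is not made up. The controller multiplies each number of a shift by 0.75 m and each number of a turn by 360 degrees. A row lasts 1/10 s, in which the tool goes at most 50 mm and 8.59 degrees, less where a joint would pass 70% of its speed; a pose out of reach is approached as far as the arm can. A call with a number of a shift or a turn outside -1 to 1 is refused whole. A call with a gripper value outside its range is refused whole. The fingers move at their own pace and stop on an object; "grip_force" is the grip in N (left out, the last holds). Time passes only in rows, so rows that do not move let the fingers close. It gives the time, the measured TCP pose, the force, the opening and the grip force at its end, in the units of the state.
- sensors.get_obs(): the state, without advancing time (a new reading comes with each control period).
- grab_frame(name): name is "side" or "top" or "wrist"; returns the picture (384x512x3 uint8, red, green, blue); there is no depth.
- camera_params(name): a dict with "fx", "fy", "cx", "cy" (pixels), "D" ([k1, k2, p1, p2, k3] as OpenCV has them; the pictures are not rectified), "extrinsics" (4x4, takes a point from camera to world coordinates). Camera axes: x right, y down, z forward; pixel columns grow to the right and rows downward; lengths in m; the calibration is good to about 2 mm. A picture is of the moment at which its call begins: read the wrist's pose just before it. camera_params takes no time and is no camera call; for the wrist camera it gives the pose at the moment of the call.
- arm.job_done(): hands the job in; it is judged then, once.
The state is a dict: "clock": time; "joints": joint angles; "qvel": joint speeds; "joint_torque": joint torques, N m; "tcp_pos": TCP position; "orientation": TCP orientation; "ft_force": force on the tool from outside, world axes, zero at the start; "torque": the same for the moment, N m; "grip_width": finger opening in m; "grasp_force": force on a finger pad.
Only numpy, scipy, OpenCV 4.12 (cv2) and the standard library are available. Lean on these libraries where they do the work, as an engineer would, in place of code of your own. Each camera call takes 0.05 s, during which the arm holds its last target. There are 200 camera calls.

## Working session

There is one attempt and no reset: what is moved stays moved. The work goes in short steps, Python scripts to look and compute and a tool call to move; the robot and the scene stay as the last step left them, time stands still between calls to the robot, and variables do not carry over. Pictures are saved under pics/ and viewed, at most 14 in all, crops included, and the job is handed in when it is done.

Besides the shell and the picture viewer there is one more tool, called after "Request:" as a command line: name --argument value ..., lists and objects as JSON in quotes. carry_out: Moves the arm, as the interface text tells. Its arguments: {"type":"object","properties":{"motion":{"type":"array"},"grip_force":{"type":"number"}},"required":["motion"]}

```bash
mkdir -p pics; cat > h.py <<'E'
import numpy as np, cv2
from bench import sensors, grab_frame, camera_params, arm
def snap(n,f):
    p=camera_params(n); im=grab_frame(n); cv2.imwrite('pics/'+f+'.png',im[:,:,::-1]); np.save('pics/'+f+'.npy',im)
    np.savez('pics/'+f+'_p.npz',K=[p['fx'],p['fy'],p['cx'],p['cy']],D=p['D'],E=p['extrinsics']); return im
def load(f):
    z=np.load('pics/'+f+'_p.npz'); return np.load('pics/'+f+'.npy'),z
def KM(z):
    a=z['K']; return np.array([[a[0],0,a[2]],[0,a[1],a[3]],[0,0,1.]])
def ray(z,uv,h):
    uv=np.array(uv,float).reshape(-1,1,2)
    n=cv2.undistortPoints(uv,KM(z),z['D']).reshape(-1,2); E=z['E']
    d=np.c_[n,np.ones(len(n))]@E[:3,:3].T; o=E[:3,3]
    return o+d*((h-o[2])/d[:,2])[:,None]
def proj(z,P):
    Ei=np.linalg.inv(z['E']); r,_=cv2.Rodrigues(Ei[:3,:3])
    return cv2.projectPoints(np.array(P,float).reshape(-1,1,3),r,Ei[:3,3],KM(z),z['D'])[0].reshape(-1,2)
E
python3 - <<'E'
from h import *
np.set_printoptions(precision=4,suppress=True)
for n in ['top','side','wrist']:
    snap(n,n+'0'); p=camera_params(n); print(n,p['fx'],p['extrinsics'])
o=sensors.get_obs(); print(o)
E
```

```text
top 452.576542511706 [[ 0.0211 -0.9977  0.0642  0.5303]
 [-0.9996 -0.0223 -0.0177 -0.0023]
 [ 0.019  -0.0638 -0.9978  1.1909]
 [ 0.      0.      0.      1.    ]]
side 365.6638213482472 [[-0.9648 -0.1973  0.174   0.4546]
 [-0.2629  0.7489 -0.6083  0.539 ]
 [-0.0103 -0.6326 -0.7744  0.7675]
 [ 0.      0.      0.      1.    ]]
wrist 338.4065578579454 [[ 0.2763  0.9088  0.3126  0.0859]
 [ 0.9611 -0.2608 -0.0911  0.6   ]
 [-0.0012  0.3256 -0.9455  0.3718]
 [ 0.      0.      0.      1.    ]]
{'clock': 0.15, 'joints': array([ 1.2343,  0.0917,  1.2316,  0.    ,  1.8198, -0.0567]), 'qvel': array([-0.0009, -0.0018, -0.0034, -0.0001, -0.0021,  0.0001]), 'joint_torque': array([  0.0023, -45.9375, -41.8525,   0.    ,   0.0096,  -0.    ]), 'tcp_pos': array([0.1656, 0.5765, 0.2304]), 'orientation': array([[-0.9611,  0.2761, -0.0005],
       [ 0.2761,  0.9611, -0.0014],
       [ 0.0001, -0.0015, -1.    ]]), 'ft_force': array([-0.4257, -1.2877,  0.376 ]), 'torque': array([-0.0289,  0.0257,  0.07  ]), 'grasp_force': 0.0, 'grip_width': 0.0856267724547351}
```

View pics/top0.png

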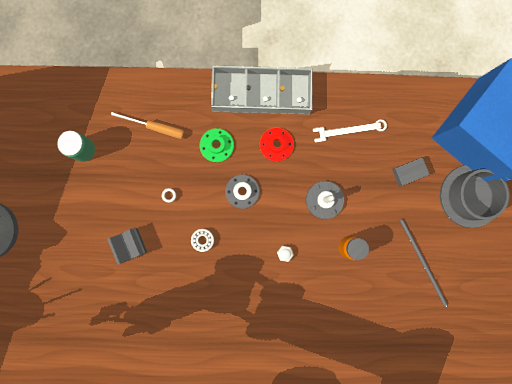

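View pics/side0.png

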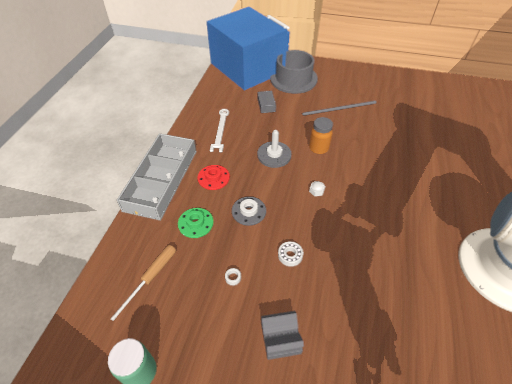

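Top view: the axle is at (325,199), the jar at (355,248) and the vee block at (127,245). The bearing is at (202,240), the spacer at (169,195) and the cap at (285,254).
There are three hub-shaped things: green (217,145), red (277,144) and grey steel (242,191). The grey one fits, because the task rules out green and red. I'll confirm it in a crop and measure.

```bash
python3 - <<'E'
from h import *
np.set_printoptions(precision=4,suppress=True)
im,z=load('top0')
c=cv2.resize(im[120:280,140:380],None,fx=3.3,fy=3.3,interpolation=cv2.INTER_CUBIC); cv2.imwrite('pics/crop1.png',c[:,:,::-1])
hsv=cv2.cvtColor(im,cv2.COLOR_RGB2HSV)
m=((hsv[...,1]<70)).astype(np.uint8)*255
for name,(u,v),r,h in [('hub',(242,191),24,.008),('bearing',(202,240),17,.018),('spacer',(169,195),12,.016),('cap',(285,254),14,.02),('axle',(323,200),24,.012),('vee',(127,245),26,.05),('jar',(357,249),15,.095)]:
    mm=np.zeros_like(m); cv2.circle(mm,(u,v),r,255,-1); mm&=m
    cs,_=cv2.findContours(mm,cv2.RETR_EXTERNAL,cv2.CHAIN_APPROX_NONE); k=max(cs,key=cv2.contourArea)
    (x,y),R=cv2.minEnclosingCircle(k); P=ray(z,[(x,y),(x+R,y)],h); print(name,(round(x,1),round(y,1),round(R,1)),P[0],'r',np.linalg.norm(P[1]-P[0]))
print('axletop',ray(z,[(329,198)],.096))
E
```

```text
hub (242.0, 191.1, 17.0) [ 0.6166 -0.005   0.008 ] r 0.04466750435084287
bearing (202.0, 239.8, 11.5) [0.4876 0.0955 0.018 ] r 0.029709628811765323
spacer (168.5, 195.0, 7.2) [0.6016 0.1858 0.016 ] r 0.018615501852727763
cap (284.8, 253.3, 8.2) [ 0.4574 -0.1188  0.02  ] r 0.021306501437438567
axle (324.7, 199.5, 19.0) [ 0.5991 -0.2221  0.012 ] r 0.05032756800410497
vee (126.7, 245.4, 20.1) [0.4705 0.2815 0.05  ] r 0.05062690189474083
jar (357.5, 248.5, 11.1) [ 0.4767 -0.2885  0.095 ] r 0.02729157422969252
axletop [[ 0.5981 -0.217   0.096 ]]
```

View pics/crop1.png

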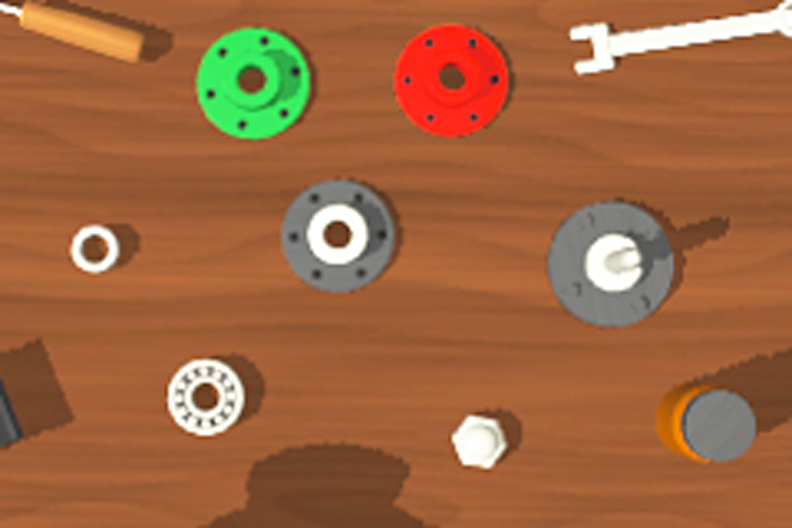

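The crop shows the steel hub at crop (338,235), with six dark marks on a grey flange and a pale boss. That is the part meant; the green and red ones are decoys. I'm moving to hover above it.

Request:
carry_out --motion '[[[0,0,0,0,0,-0.0223,1],[0,0,0,0,0,-0.0223,1],[-0.0376,-0.0485,0.0026,0,0,0,1],[-0.0376,-0.0485,0.0026,0,0,0,1],[-0.0376,-0.0485,0.0026,0,0,0,1],[-0.0376,-0.0485,0.0026,0,0,0,1],[-0.0376,-0.0485,0.0026,0,0,0,1],[-0.0376,-0.0485,0.0026,0,0,0,1],[-0.0376,-0.0485,0.0026,0,0,0,1],[-0.0376,-0.0485,0.0026,0,0,0,1],[-0.0376,-0.0485,0.0026,0,0,0,1],[-0.0376,-0.0485,0.0026,0,0,0,1],[-0.0376,-0.0485,0.0026,0,0,0,1],[-0.0376,-0.0485,0.0026,0,0,0,1],[-0.0376,-0.0485,0.0026,0,0,0,1],[-0.0376,-0.0485,0.0026,0,0,0,1],[-0.0376,-0.0485,0.0026,0,0,0,1],[-0.0376,-0.0485,0.0026,0,0,0,1],[0,0,0,0,0,0,1],[0,0,0,0,0,0,1]]]' --grip_force 50

```text
clock: 2.15
tcp_pos: [0.6171, -0.006, 0.1987]
orientation: [[-1.0, 0.001, -0.002], [0.001, 1.0, 0.001], [0.002, 0.001, -1.0]]
ft_force: [-0.8, 1.0, -0.3]
grip_width: 0.086
grasp_force: 0.0
```

```bash
python3 - <<'E'
from h import *
np.set_printoptions(precision=4,suppress=True)
o=sensors.get_obs(); print(o['tcp_pos'],o['orientation'],o['joints'],o['clock'])
im=snap('wrist','w1'); im,z=load('w1')
print('hub',proj(z,[.6166,-.005,.026]),proj(z,[.6166,.04,.008]), 'tcp',proj(z,o['tcp_pos']))
E
```

```text
[ 0.6171 -0.006   0.1987] [[-1.      0.0015 -0.0025]
 [ 0.0015  1.      0.0005]
 [ 0.0025  0.0005 -1.    ]] [-0.0651  0.1356  1.2404  0.0004  1.7681 -1.6343] 2.15
hub [[264.6493 165.8814]] [[309.2087 161.2952]] tcp [[263.6255 259.1392]]
```

View pics/w1.png

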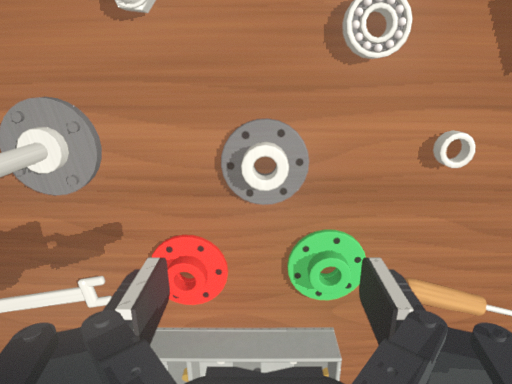

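The wrist view shows the hub boss at (265,166), the spacer at (454,149) and the bearing at (378,24). The axle shoulder is at (42,149). I'll measure all four in this frame.

```bash
cat >> h.py <<'E'
def blob(z,im,uv,r,h,smax=60,vmin=150):
    "centre of the convex-hulled bright blob near uv, ray-cast edge points to height h and circle fitted"
    hsv=cv2.cvtColor(im,cv2.COLOR_RGB2HSV); m=((hsv[...,1]<smax)&(hsv[...,2]>vmin)).astype(np.uint8)*255
    mm=np.zeros_like(m); cv2.circle(mm,uv,r,255,-1); m&=mm
    cs,_=cv2.findContours(m,cv2.RETR_EXTERNAL,cv2.CHAIN_APPROX_NONE); k=cv2.convexHull(max(cs,key=cv2.contourArea)).reshape(-1,2)
    P=ray(z,k,h)[:,:2]; c,R=cv2.minEnclosingCircle((P*1000).astype(np.float32)); 
    e=cv2.fitEllipse((P*1000).astype(np.float32)) if len(P)>5 else None
    return np.array(c)/1000,R,e
E
python3 - <<'E'
from h import *
im,z=load('w1')
for n,uv,r,h in [('hub',(265,166),32,.026),('bearing',(378,24),40,.018),('spacer',(454,149),26,.016),('shoulder',(44,150),26,.026)]:
    print(n,blob(z,im,uv,r,h))
# flange of the hub and of the axle
for n,uv,r,h in [('hubfl',(265,163),50,.008),('axlefl',(50,146),56,.012)]:
    print(n,blob(z,im,uv,r,h,70,50))
E
```

```text
hub (array([ 0.617177  , -0.00501703]), 24.67484474182129, ((617.3850708007812, -4.5541510581970215), (46.01553726196289, 49.476226806640625), 85.95150756835938))
bearing (array([0.48962283, 0.09407101]), 29.58890151977539, ((489.69476318359375, 94.26148986816406), (57.58132553100586, 58.53532028198242), 139.70838928222656))
spacer (array([0.60172827, 0.18206616]), 21.232431411743164, ((601.651611328125, 182.859130859375), (34.87726974487305, 42.40885925292969), 144.64291381835938))
shoulder (array([ 0.60083289, -0.21779904]), 26.70977210998535, ((600.4414672851562, -217.5172576904297), (43.7321891784668, 52.96894836425781), 27.686603546142578))
hubfl (array([ 0.61834113, -0.00525824]), 44.66053771972656, ((618.3663940429688, -5.123903751373291), (88.54403686523438, 88.87523651123047), 84.34375))
axlefl (array([ 0.60309668, -0.22419936]), 57.507354736328125, ((601.7235107421875, -222.83517456054688), (97.11007690429688, 114.0796890258789), 19.90569305419922))
```

Request:
carry_out --motion '[[[-0.0012,0.0013,0.045,0,0,0,0.5],[0,0,0.045,0,0,0,0.5],[0,0,0.045,0,0,0,0.5],[0,0,0.045,0,0,0,0.5],[0,0,0.035,0,0,0,0.5],[0,0,0.02,0,0,0,0.5],[0,0,0.01,0,0,0,0.5],[0,0,0.005,0,0,0,0.5],[0,0,0,0,0,0,0.5],[0,0,0,0,0,0,0.5]]]'

```text
clock: 3.2
tcp_pos: [0.619, -0.0041, 0.0143]
orientation: [[-1.0, -0.001, 0.003], [-0.001, 1.0, -0.0], [-0.003, -0.0, -1.0]]
ft_force: [-0.4, -0.7, 0.3]
grip_width: 0.0639
grasp_force: 0.0
```

Request:
carry_out --motion '[[[0,0,0.005,0,0,0,0.5],[0,0,0,0,0,0,-0.2],[0,0,0,0,0,0,-0.6],[0,0,0,0,0,0,-1],[0,0,0,0,0,0,-1],[0,0,0,0,0,0,-1],[0,0,0,0,0,0,-1],[0,0,0,0,0,0,-1],[0,0,0,0,0,0,-1],[0,0,0,0,0,0,-1]]]'

```text
clock: 4.2
tcp_pos: [0.6183, -0.0045, 0.0095]
orientation: [[-1.0, -0.0, 0.001], [-0.0, 1.0, -0.001], [-0.001, -0.001, -1.0]]
ft_force: [-0.3, -3.1, 5.0]
grip_width: 0.0435
grasp_force: 52.5
```

Request:
carry_out --motion '[[[0,0,0,0,0,0,-1],[0,0,-0.01,0,0,0,-1],[0,0,-0.02,0,0,0,-1],[0,0,-0.04,0,0,0,-1],[0,0,-0.05,0,0,0,-1],[0,0,-0.04,0,0,0,-1],[0,0,-0.02,0,0,0,-1],[0,0,0,0,0,0,-1],[0,0,0,0,0,0,-1]]]' --grip_force 80

```text
clock: 5.1
tcp_pos: [0.6175, -0.004, 0.142]
orientation: [[-1.0, -0.001, -0.002], [-0.001, 1.0, 0.0], [0.002, 0.0, -1.0]]
ft_force: [0.3, 0.2, -6.1]
grip_width: 0.0426
grasp_force: 82.4
```

```bash
python3 - <<'E'
from h import *
np.set_printoptions(precision=4,suppress=True)
o=sensors.get_obs(); print(o['tcp_pos'],o['grip_width'],o['ft_force'])
snap('wrist','w2'); im,z=load('w2')
print(proj(z,[.6,-.22,.096]))
E
```

```text
[ 0.6175 -0.004   0.142 ] 0.04258625499888615 [ 0.2836  0.1966 -6.1479]
[[-88.2561 192.465 ]]
```

View pics/w2.png

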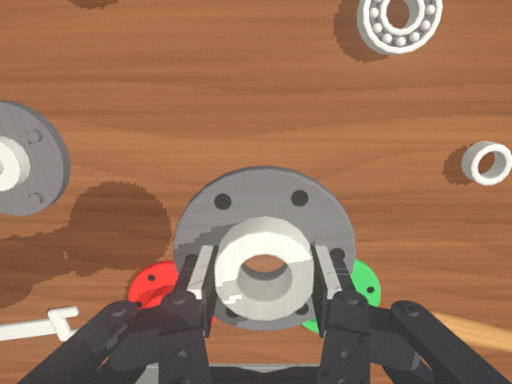

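The hub is held level, with its boss at (265,262). I'll move beside the axle for a clear look at the post.

Request:
carry_out --motion '[[[-0.008,-0.03,0,0,0,0,-1],[-0.015,-0.053,0,0,0,0,-1],[-0.015,-0.053,0,0,0,0,-1],[-0.015,-0.053,0,0,0,0,-1],[-0.015,-0.053,0,0,0,0,-1],[-0.01,-0.033,0,0,0,0,-1],[0,0,0,0,0,0,-1],[0,0,0,0,0,0,-1],[0,0,0,0,0,0,-1]]]'

```text
clock: 6.05
tcp_pos: [0.6761, -0.2092, 0.1419]
orientation: [[-1.0, -0.001, -0.003], [-0.001, 1.0, 0.002], [0.003, 0.002, -1.0]]
ft_force: [0.4, -0.0, -4.9]
grip_width: 0.0425
grasp_force: 82.8
```

```bash
python3 - <<'E'
from h import *
np.set_printoptions(precision=4,suppress=True)
o=sensors.get_obs(); print(o['tcp_pos'],o['orientation'])
snap('wrist','w3'); im,z=load('w3')
print(proj(z,[.6,-.22,.096]),proj(z,[.6,-.22,.026]))
a=im; t,zt=load('top0'); b=cv2.resize(t[165:235,290:360],(384,384),interpolation=cv2.INTER_CUBIC)
c=np.hstack([a[:, :400],b]); cv2.imwrite('pics/w3c.png',c[:,:,::-1])
E
```

```text
[ 0.6761 -0.2092  0.1419] [[-1.     -0.0012 -0.0028]
 [-0.0012  1.      0.0016]
 [ 0.0028  0.0016 -1.    ]]
[[243.4633  88.7335]] [[248.7879  85.2347]]
```

View pics/w3c.png

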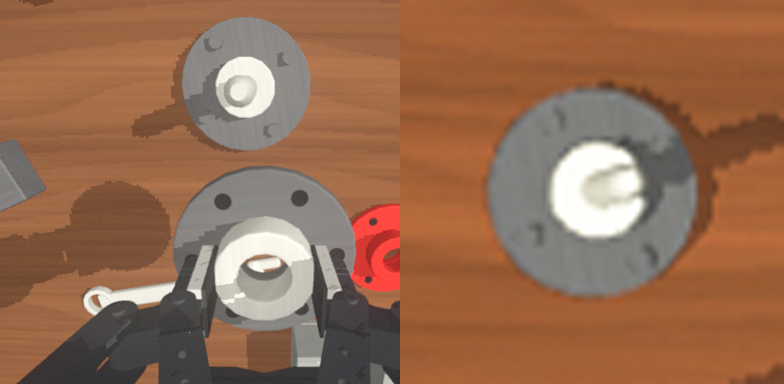

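The axle is seen nearly from above here, with the flange circle at (246,84), the post tip at (240,89) and the held boss at (265,266). I'll fit these.

```bash
python3 - <<'E'
from h import *
im,z=load('w3')
print('fl',blob(z,im,(246,84),68,.012,60,85))
print('sh',blob(z,im,(246,86),34,.026,60,170))
g=cv2.cvtColor(im,cv2.COLOR_RGB2GRAY)
# boss top outer edge: radial gradient in held hub, upper half; flange rim upper half
for n,c,r0,r1,h,angs in [('boss',(265,258),38,58,.1585,np.radians(np.arange(200,341,4))),('flange',(265,248),75,105,.1405,np.radians(np.arange(215,326,4)))]:
    pts=[]
    for a in angs:
        rr=np.arange(r0,r1,.5); u=c[0]+rr*np.cos(a); v=c[1]+rr*np.sin(a)
        p=cv2.remap(g,u.astype(np.float32)[None],v.astype(np.float32)[None],cv2.INTER_LINEAR)[0].astype(float)
        d=np.abs(np.convolve(p,[1,1,0,-1,-1],'same')); d[:3]=d[-3:]=0; i=d.argmax(); pts.append((u[i],v[i]))
    P=ray(z,pts,h)[:,:2]; A=np.c_[2*P,np.ones(len(P))]
    for _ in range(3):
        s=np.linalg.lstsq(A,(P**2).sum(1),rcond=None)[0]; R=np.sqrt(s[2]+s[:2]@s[:2]); e=abs(np.hypot(*(P-s[:2]).T)-R); k=e<max(np.median(e)*2.5,.0003); P,A=P[k],A[k]
    print(n,s[:2],'R',R,len(P))
e=ray(z,[(240.5,88.5)],.096); print('tip',e)
E
```

```text
fl (array([ 0.60161035, -0.22298474]), 49.428955078125, ((601.5663452148438, -222.93209838867188), (98.34395599365234, 98.64553833007812), 80.42430877685547))
sh (array([ 0.60143512, -0.22280524]), 21.971675872802734, ((601.4960327148438, -222.7001953125), (43.48161315917969, 43.53986740112305), 137.1201934814453))
boss [ 0.66647105 -0.20896718] R 0.019655960910766542 29
flange [ 0.6757316  -0.20916108] R 0.04360951210584465 23
tip [[ 0.59987955 -0.2215758   0.096     ]]
```

Request:
carry_out --motion '[[[0.02,-0.0051,0,0,0,0,-1],[0.04,-0.007,0,0,0,0,-1],[0.03,-0.005,0,0,0,0,-1],[0.0108,0,0.02,0,0,0,-1],[0,0,0.02,0,0,0,-1],[0,0,0.01,0,0,0,-1],[0,0,0.01,0,0,0,-1],[0,0,0.01,0,0,0,-1],[0,0,0,0,0,0,-1],[0,0,0,0,0,0,-1]]]'

```text
clock: 7.1
tcp_pos: [0.6013, -0.2231, 0.0912]
orientation: [[-1.0, -0.001, -0.0], [-0.001, 1.0, 0.0], [0.0, 0.0, -1.0]]
ft_force: [-0.5, 0.2, -4.8]
grip_width: 0.0425
grasp_force: 82.8
```

Request:
carry_out --motion '[[[0,0,0.02,0,0,0,-1],[0,0,0.02,0,0,0,-1],[0,0,0.015,0,0,0,-1],[0,0,0.01,0,0,0,-1],[0,0,0.005,0,0,0,-1],[0,0,0,0,0,0,-1],[0,0,0,0,0,0,-1],[0,0,0,0,0,0,-1]]]'

```text
clock: 7.9
tcp_pos: [0.6016, -0.2235, 0.0398]
orientation: [[-1.0, -0.0, 0.002], [-0.0, 1.0, -0.001], [-0.002, -0.001, -1.0]]
ft_force: [0.4, 0.7, -5.7]
grip_width: 0.0427
grasp_force: 82.9
```

Request:
carry_out --motion '[[[0,0,0.0025,0,0,0,-1],[0,0,0.0015,0,0,0,-1],[0,0,0.001,0,0,0,-1],[0,0,0.001,0,0,0,-1],[0,0,0,0,0,0,-1],[0,0,0,0,0,0,-1]]]'

```text
clock: 8.5
tcp_pos: [0.6012, -0.2233, 0.0357]
orientation: [[-1.0, -0.001, 0.001], [-0.001, 1.0, -0.0], [-0.001, -0.0, -1.0]]
ft_force: [-4.5, 3.1, 4.4]
grip_width: 0.0426
grasp_force: 84.0
```

Request:
carry_out --motion '[[[0,0,0,0,0,0,-0.1],[0,0,0,0,0,0,0.1],[0,0,0,0,0,0,0.3],[0,0,0,0,0,0,0.6],[0,0,0,0,0,0,0.6],[0,0,-0.01,0,0,0,0.6],[0,0,-0.03,0,0,0,0.6],[0,0,-0.05,0,0,0,0.6],[0,0,-0.05,0,0,0,0.6],[0,0,-0.05,0,0,0,0.6],[0,0,-0.03,0,0,0,0.6],[0,0,0,0,0,0,0.6],[0,0,0,0,0,0,0.6]]]'

```text
clock: 9.8
tcp_pos: [0.6012, -0.2233, 0.1998]
orientation: [[-1.0, -0.0, 0.001], [-0.0, 1.0, -0.001], [-0.001, -0.001, -1.0]]
ft_force: [0.3, -0.3, -0.3]
grip_width: 0.0683
grasp_force: 0.0
```

```bash
python3 - <<'E'
from h import *
np.set_printoptions(precision=4,suppress=True)
o=sensors.get_obs(); print(o['tcp_pos'],o['ft_force'],o['grip_width'])
snap('top','t2'); t,z=load('t2'); snap('wrist','w4'); w,zw=load('w4')
b=cv2.resize(t[160:270,250:400],(512,375),interpolation=cv2.INTER_CUBIC)
c=np.hstack([cv2.resize(w[:,100:420],(285,342)),cv2.resize(b,(467,342))]); cv2.imwrite('pics/c4.png',c[:,:,::-1])
E
```

```text
[ 0.6012 -0.2233  0.1998] [ 0.3353 -0.3304 -0.2601] 0.06833624368227721
```

View pics/c4.png

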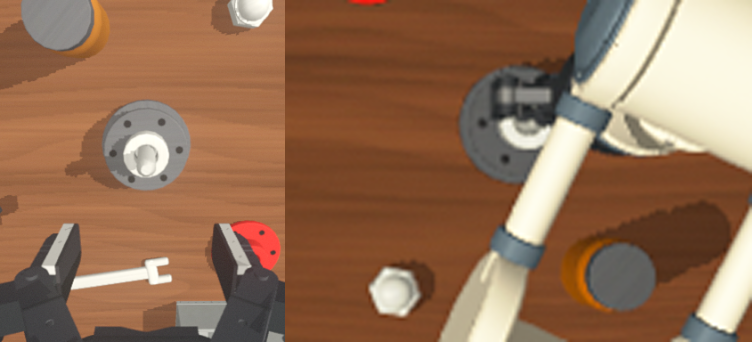

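The hub sits on the shoulder, with the post through it at (147,157) in the left panel. Next is the bearing.

Request:
carry_out --motion '[[[0.01,0.028,0,0,0,0,0.9],[0.0187,0.053,0,0,0,0,0.9],[0.0187,0.053,0,0,0,0,0.9],[0.0187,0.053,0,0,0,0,0.9],[0.0187,0.053,0,0,0,0,0.9],[0.0187,0.053,0,0,0,0,0.9],[0.0187,0.053,0,0,0,0,0.9],[0.0187,0.053,0,0,0,0,0.9],[0.0087,0.025,0,0,0,0,0.9],[0,0,0.03,0,0,0,0.9],[0,0,0.05,0,0,0,0.9],[0,0,0.05,0,0,0,0.9],[0,0,0.05,0,0,0,0.9],[0,0,0.03,0,0,0,0.9],[0,0,0.02,0,0,0,0.9],[0,0,0.01,0,0,0,0.9],[0,0,0,0,0,0,0.9],[0,0,0,0,0,0,0.9]]]'

```text
clock: 11.7
tcp_pos: [0.4894, 0.0948, 0.0205]
orientation: [[-1.0, -0.0, 0.002], [-0.0, 1.0, 0.0], [-0.002, 0.0, -1.0]]
ft_force: [0.4, -0.4, 0.0]
grip_width: 0.0816
grasp_force: 0.0
```

Request:
carry_out --motion '[[[0,0,0.01,0,0,0,0.8],[0,0,0.008,0,0,0,0.7],[0,0,0.004,0,0,0,0.6],[0,0,0,0,0,0,0.4],[0,0,0,0,0,0,0],[0,0,0,0,0,0,-0.5],[0,0,0,0,0,0,-1],[0,0,0,0,0,0,-1],[0,0,0,0,0,0,-1],[0,0,0,0,0,0,-1]]]' --grip_force 50

```text
clock: 12.7
tcp_pos: [0.4888, 0.0948, 0.0031]
orientation: [[-1.0, -0.001, 0.0], [-0.001, 1.0, 0.0], [-0.0, 0.0, -1.0]]
ft_force: [-0.9, 1.3, 1.2]
grip_width: 0.0559
grasp_force: 53.8
```

Request:
carry_out --motion '[[[0,0,0,0,0,0,-1],[0,0,-0.02,0,0,0,-1],[0,0,-0.04,0,0,0,-1],[0,0,-0.05,0,0,0,-1],[0,0,-0.05,0,0,0,-1],[-0.01,-0.027,-0.036,0,0,0,-1],[-0.0186,-0.053,0,0,0,0,-1],[-0.0186,-0.053,0,0,0,0,-1],[-0.0186,-0.053,0,0,0,0,-1],[-0.0186,-0.053,0,0,0,0,-1],[-0.0186,-0.053,0,0,0,0,-1],[-0.0186,-0.053,0,0,0,0,-1],[-0.0186,-0.053,0,0,0,0,-1],[-0.0086,-0.025,0,0,0,0,-1],[0,0,0,0,0,0,-1],[0,0,0,0,0,0,-1]]]' --grip_force 70

```text
clock: 14.3
tcp_pos: [0.6, -0.2226, 0.1493]
orientation: [[-1.0, 0.0, -0.001], [0.0, 1.0, 0.001], [0.001, 0.001, -1.0]]
ft_force: [-1.7, 0.7, -1.7]
grip_width: 0.0549
grasp_force: 75.0
```

```bash
python3 - <<'E'
from h import *
np.set_printoptions(precision=4,suppress=True)
o=sensors.get_obs(); print(o['tcp_pos'],o['orientation'][:,2],o['ft_force'],o['grip_width'])
snap('wrist','w5'); w,z=load('w5')
t=o['tcp_pos']; h=t[2]-.003+.018
th=np.linspace(0,2*np.pi,60)
q=proj(z,np.c_[t[0]+.029*np.cos(th),t[1]+.029*np.sin(th),0*th+h]); im=w.copy()
for p in q: im[int(p[1]),int(p[0])]=(255,0,0)
c=cv2.resize(im[150:384,120:420],None,fx=2,fy=2,interpolation=cv2.INTER_NEAREST); cv2.imwrite('pics/c5.png',c[:,:,::-1])
E
```

```text
[ 0.6    -0.2226  0.1493] [-0.0015  0.0009 -1.    ] [-1.6705  0.7063 -1.6647] 0.05489957951390943
```

View pics/c5.png

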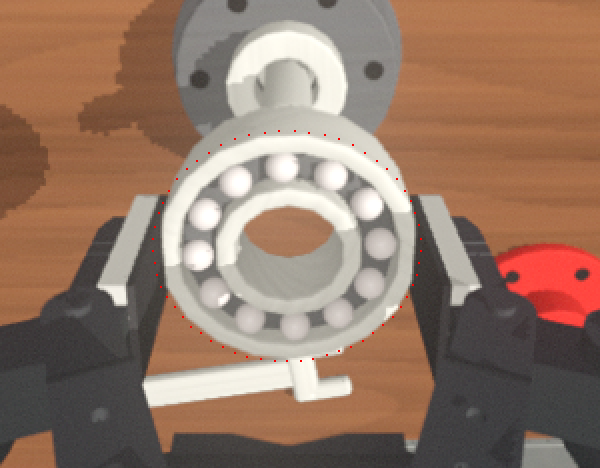

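The bearing is centred in the fingers at crop (288,245) and in line with the post at crop (288,80). Lowering it onto the post.

Request:
carry_out --motion '[[[-0.0007,0,0.02,0,0,0,-1],[0,0,0.03,0,0,0,-1],[0,0,0.02,0,0,0,-1],[0,0,0.01,0,0,0,-1],[0,0,0.01,0,0,0,-1],[0,0,0.01,0,0,0,-1],[0,0,0.01,0,0,0,-1],[0,0,0,0,0,0,-1],[0,0,0,0,0,0,-1]]]'

```text
clock: 15.25
tcp_pos: [0.601, -0.2226, 0.0675]
orientation: [[-1.0, -0.0, 0.0], [-0.0, 1.0, -0.0], [-0.0, -0.0, -1.0]]
ft_force: [-0.4, -0.4, -1.4]
grip_width: 0.0549
grasp_force: 75.0
```

Request:
carry_out --motion '[[[0,0,0.006,0,0,0,-1],[0,0,0.004,0,0,0,-1],[0,0,0.002,0,0,0,-1],[0,0,0.0015,0,0,0,-1],[0,0,0.0015,0,0,0,-1],[0,0,0,0,0,0,-1],[0,0,0,0,0,0,-1]]]'

```text
clock: 15.95
tcp_pos: [0.601, -0.2225, 0.0561]
orientation: [[-1.0, -0.0, 0.0], [-0.0, 1.0, -0.0], [-0.0, -0.0, -1.0]]
ft_force: [-0.6, 0.5, -3.0]
grip_width: 0.055
grasp_force: 75.0
```

Request:
carry_out --motion '[[[0,0,0.001,0,0,0,-1],[0,0,0.001,0,0,0,-1],[0,0,0.001,0,0,0,-1],[0,0,0,0,0,0,-1],[0,0,0,0,0,0,-1]]]'

```text
clock: 16.45
tcp_pos: [0.6012, -0.2226, 0.0553]
orientation: [[-1.0, -0.0, 0.001], [-0.0, 1.0, -0.0], [-0.001, -0.0, -1.0]]
ft_force: [-2.8, 0.4, 5.5]
grip_width: 0.0551
grasp_force: 75.8
```

Request:
carry_out --motion '[[[0,0,0,0,0,0,0.35],[0,0,0,0,0,0,0.5],[0,0,0,0,0,0,0.7],[0,0,0,0,0,0,0.8],[0,0,0,0,0,0,0.8],[0,0,-0.01,0,0,0,0.8],[0,0,-0.03,0,0,0,0.8],[0,0,-0.05,0,0,0,0.6],[0,0,-0.05,0,0,0,0.6],[0,0.03,-0.03,0,0,0,0.6],[0,0.06,0,0,0,0,0.6],[0,0.06,0,0,0,0,0.6],[0,0.06,0,0,0,0,0.6],[0,0.06,0,0,0,0,0.6],[0,0.06,0,0,0,0,0.6],[0,0.06,0,0,0,0,0.6],[0,0.06,0,0,0,0,0.6],[0,0.06,0,0,0,0,0.6],[0,0.03,0,0,0,0,0.5],[0,0,0,0,0,0,0.5]]]'

```text
clock: 18.45
tcp_pos: [0.6003, 0.186, 0.1818]
orientation: [[-1.0, -0.005, 0.0], [-0.005, 1.0, 0.001], [-0.0, 0.001, -1.0]]
ft_force: [0.3, 0.2, 0.1]
grip_width: 0.0638
grasp_force: 0.0
```

```bash
python3 - <<'E'
from h import *
np.set_printoptions(precision=4,suppress=True)
o=sensors.get_obs(); print(o['tcp_pos'],o['orientation'][:,2],o['ft_force'],o['grip_width'])
snap('wrist','w6'); w,z=load('w6'); snap('side','s6'); s,_=load('s6')
q=proj(z,[.6017,.1845,.016])[0]; print(q)
print(blob(z,w,(int(q[0]),int(q[1])),40,.016))
b=cv2.resize(s[100:180,235:355],(576,384),interpolation=cv2.INTER_CUBIC)
c=np.hstack([w[50:250,180:340],cv2.resize(b,(300,200))]); c=cv2.resize(c,None,fx=1.7,fy=1.7);cv2.imwrite('pics/c6.png',c[:,:,::-1])
E
```

```text
[0.6003 0.186  0.1818] [ 0.0003  0.0011 -1.    ] [0.3197 0.2409 0.1238] 0.0638340098053138
[261.938  169.3477]
(array([0.6017, 0.1864]), 19.062103271484375, ((601.910400390625, 186.33358764648438), (35.8598747253418, 38.186073303222656), 89.45114135742188))
```

View pics/c6.png

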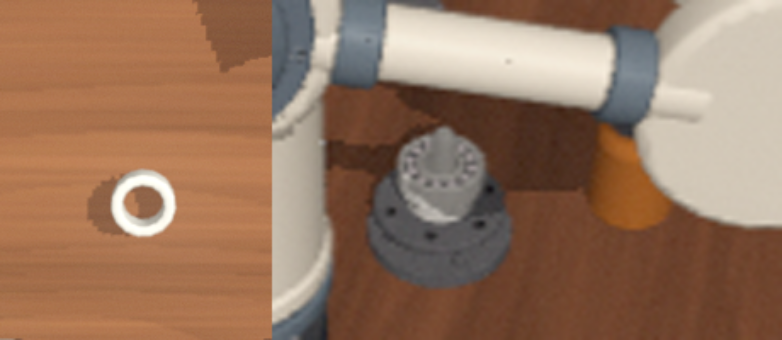

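The side view shows the bearing flat on the hub and the jar standing. The spacer is at crop (143,203), about (0.6018, 0.1863).

Request:
carry_out --motion '[[[-0.0017,0,0.03,0,0,0,0.4],[0,0,0.05,0,0,0,0.4],[0,0,0.05,0,0,0,0.4],[0,0,0.05,0,0,0,0.4],[0,0,0.03,0,0,0,0.4],[0,0,0.015,0,0,0,0.4],[0,0,0,0,0,0,0.3],[0,0,0,0,0,0,0.3],[0,0,0,0,0,0,0.3]]]' --grip_force 30

```text
clock: 19.45
tcp_pos: [0.6035, 0.1825, 0.0151]
orientation: [[-1.0, 0.0, 0.004], [0.0, 1.0, 0.001], [-0.004, 0.001, -1.0]]
ft_force: [0.7, -0.1, 1.4]
grip_width: 0.0553
grasp_force: 0.0
```

Request:
carry_out --motion '[[[0.0023,0.0047,0,0,0,0,0.3],[0,0,0.007,0,0,0,0.3],[0,0,0.006,0,0,0,0.3],[0,0,0,0,0,0,0.2],[0,0,0,0,0,0,0],[0,0,0,0,0,0,-0.3],[0,0,0,0,0,0,-0.6],[0,0,0,0,0,0,-1],[0,0,0,0,0,0,-1],[0,0,0,0,0,0,-1],[0,0,0,0,0,0,-1]]]' --grip_force 40

```text
clock: 20.55
tcp_pos: [0.6005, 0.1861, 0.003]
orientation: [[-1.0, -0.0, 0.0], [-0.0, 1.0, 0.0], [-0.0, 0.0, -1.0]]
ft_force: [0.1, 0.1, 0.4]
grip_width: 0.0338
grasp_force: 40.0
```

Request:
carry_out --motion '[[[0,0,-0.02,0,0,0,-1],[0,0,-0.05,0,0,0,-1],[0,0,-0.05,0,0,0,-1],[0,0,-0.05,0,0,0,-1],[0,-0.0247,-0.04,0,0,0,-1],[0,-0.055,0,0,0,0,-1],[0,-0.055,0,0,0,0,-1],[0,-0.055,0,0,0,0,-1],[0,-0.055,0,0,0,0,-1],[0,-0.055,0,0,0,0,-1],[0,-0.055,0,0,0,0,-1],[0,-0.055,0,0,0,0,-1],[0,-0.055,0,0,0,0,-1],[0,-0.05,0,0,0,0,-1],[0,-0.03,0,0,0,0,-1],[0,0,0,0,0,0,-1],[0,0,0,0,0,0,-1],[0,0,0,0,0,0,-1]]]' --grip_force 50

```text
clock: 22.35
tcp_pos: [0.6007, -0.2214, 0.1608]
orientation: [[-1.0, -0.001, 0.0], [-0.001, 1.0, 0.0], [-0.0, 0.0, -1.0]]
ft_force: [1.2, -1.0, -0.4]
grip_width: 0.0335
grasp_force: 49.9
```

```bash
python3 - <<'E'
from h import *
np.set_printoptions(precision=4,suppress=True)
o=sensors.get_obs(); print(o['tcp_pos'],o['orientation'][:,2],o['ft_force'],o['grip_width'])
snap('wrist','w7'); w,z=load('w7')
t=o['tcp_pos']; h=t[2]-.003+.016
th=np.linspace(0,2*np.pi,60); im=w.copy()
for r in (.012,.018):
  for p in proj(z,np.c_[t[0]+r*np.cos(th),t[1]+r*np.sin(th),0*th+h]): im[int(p[1]),int(p[0])]=(255,0,0)
for p in proj(z,np.c_[.6005+.0045*np.cos(th),-.2222+.0045*np.sin(th),0*th+.096]): im[int(p[1]),int(p[0])]=(0,0,255)
c=cv2.resize(im[130:350,140:390],None,fx=2.5,fy=2.5,interpolation=cv2.INTER_NEAREST); cv2.imwrite('pics/c7.png',c[:,:,::-1])
E
```

```text
[ 0.6007 -0.2214  0.1608] [ 0.0003  0.0004 -1.    ] [ 1.2323 -0.9592 -0.3931] 0.03347511587165735
```

View pics/c7.png

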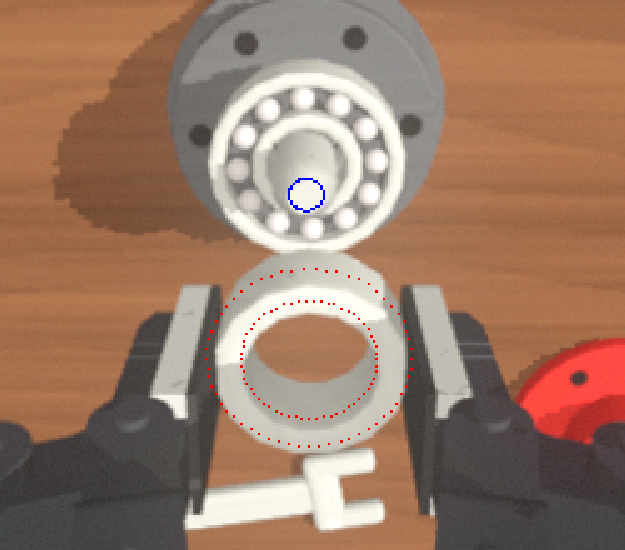

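The spacer sits about 1.7 mm toward +X in the fingers, and the post tip lies exactly on the predicted blue circle at crop (306,195). I'll correct for that and lower.

Request:
carry_out --motion '[[[0.0022,-0.0013,0.02,0,0,0,-1],[0,0,0.03,0,0,0,-1],[0,0,0.02,0,0,0,-1],[0,0,0.01,0,0,0,-1],[0,0,0.01,0,0,0,-1],[0,0,0.008,0,0,0,-1],[0,0,0.005,0,0,0,-1],[0,0,0,0,0,0,-1],[0,0,0,0,0,0,-1],[0,0,0,0,0,0,-1]]]'

```text
clock: 23.4
tcp_pos: [0.5992, -0.2236, 0.0838]
orientation: [[-1.0, -0.0, 0.001], [-0.0, 1.0, -0.0], [-0.001, -0.0, -1.0]]
ft_force: [-0.2, 0.1, -1.3]
grip_width: 0.0333
grasp_force: 49.9
```

Request:
carry_out --motion '[[[0,0.0013,0.006,0,0,0,-1],[0,0,0.004,0,0,0,-1],[0,0,0.002,0,0,0,-1],[0,0,0.001,0,0,0,-1],[0,0,0.001,0,0,0,-1],[0,0,0,0,0,0,-1],[0,0,0,0,0,0,-1],[0,0,0,0,0,0,-1]]]'

```text
clock: 24.2
tcp_pos: [0.5989, -0.2225, 0.073]
orientation: [[-1.0, -0.001, 0.0], [-0.001, 1.0, -0.0], [-0.0, -0.0, -1.0]]
ft_force: [-2.6, 0.6, 3.9]
grip_width: 0.0332
grasp_force: 50.3
```

Request:
carry_out --motion '[[[0,0,0,0,0,0,-0.1],[0,0,0,0,0,0,0],[0,0,0,0,0,0,0.2],[0,0,0,0,0,0,0.4],[0,0,0,0,0,0,0.4],[0,0,-0.01,0,0,0,0.4],[0,0,-0.03,0,0,0,0.4],[0,0,-0.05,0,0,0,0.4],[0,0,-0.05,0,0,0,0.4],[0.0187,0.0137,-0.03,0,0,0,0.5],[0.04,0.029,0,0,0,0,0.5],[0.04,0.029,0,0,0,0,0.5],[0.04,0.029,0,0,0,0,0.5],[0.03,0.022,0,0,0,0,0.5],[0.02,0.015,0,0,0,0,0.5],[0,0,0,0,0,0,0.5],[0,0,0,0,0,0,0.5],[0,0,0,0,0,0,0.5]]]'

```text
clock: 26.0
tcp_pos: [0.4579, -0.1198, 0.2002]
orientation: [[-1.0, -0.0, 0.0], [-0.0, 1.0, -0.0], [-0.0, -0.0, -1.0]]
ft_force: [-0.2, -0.2, -0.4]
grip_width: 0.0642
grasp_force: 0.0
```

```bash
python3 - <<'E'
from h import *
np.set_printoptions(precision=4,suppress=True)
o=sensors.get_obs(); print(o['tcp_pos'],o['orientation'],o['joints'])
snap('wrist','w8'); w,z=load('w8'); snap('side','s8'); s,_=load('s8')
q=proj(z,[.4574,-.1188,.016])[0]; print(q); u,v=int(q[0]),int(q[1])
hsv=cv2.cvtColor(w,cv2.COLOR_RGB2HSV)
a=cv2.resize(w[v-60:v+60,u-60:u+60],(400,400),interpolation=cv2.INTER_CUBIC)
b=cv2.resize(s[90:190,220:350],(390,300),interpolation=cv2.INTER_CUBIC)
c=np.zeros((400,790,3),np.uint8); c[:,:400]=a; c[:300,400:]=b
cv2.imwrite('pics/c8.png',c[:,:,::-1])
E
```

```text
[ 0.4579 -0.1198  0.2002] [[-1.     -0.0001  0.0003]
 [-0.0001  1.     -0.0003]
 [-0.0003 -0.0003 -1.    ]] [-0.3277 -0.2562  1.6142 -0.0001  1.7833 -1.8986]
[264.7456 162.4753]
```

View pics/c8.png

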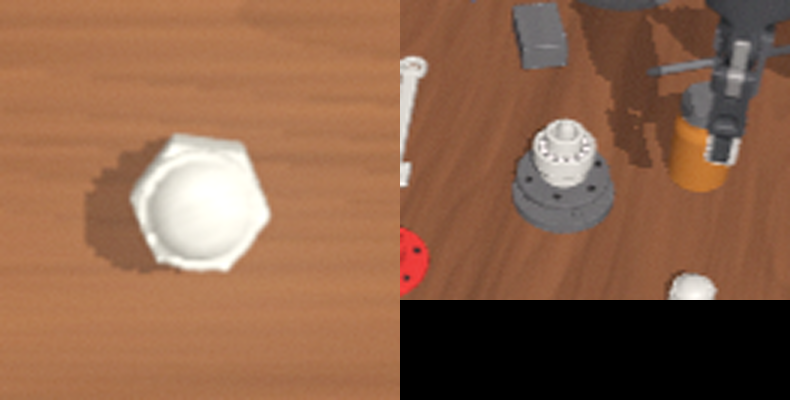

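The spacer is seated on the bearing in the side panel. The cap's corners in the crop are near (175,133), (240,142), (270,213), (228,270), (158,262) and (131,197). I'll work out its yaw and centre.

```bash
python3 - <<'E'
from h import *
np.set_printoptions(precision=4,suppress=True)
w,z=load('w8')
u,v=264,162; s=.3
c=np.array([(175,133),(240,142),(270,213),(228,270),(158,262),(131,197)])*s+[u-60,v-60]
far=ray(z,c[3:5],.016)[:,:2]; near=ray(z,c[0:2],0)[:,:2]
for e in (far,near):
    d=e[0]-e[1]; 
    print('edge',np.degrees(np.arctan2(d[1],d[0])),np.linalg.norm(d))
print('mid',(far.mean(0)+near.mean(0))/2, np.linalg.norm(far.mean(0)-near.mean(0)))
t,zt=load('top0'); g=cv2.cvtColor(t,cv2.COLOR_RGB2HSV); m=((g[...,1]<70)&(g[...,2]>120)).astype(np.uint8)*255
mm=np.zeros_like(m); cv2.circle(mm,(285,254),14,255,-1)
# refined hull in wrist image: subpixel mask, dominant edges
h=cv2.cvtColor(cv2.resize(w[v-60:v+60,u-60:u+60],None,fx=4,fy=4,interpolation=cv2.INTER_CUBIC),cv2.COLOR_RGB2HSV)
m=(h[...,1]<75).astype(np.uint8)*255; cs,_=cv2.findContours(m,cv2.RETR_EXTERNAL,cv2.CHAIN_APPROX_NONE)
k=cv2.convexHull(max(cs,key=cv2.contourArea)); p=cv2.approxPolyDP(k,8,True).reshape(-1,2)/4+[u-60,v-60]; print(p)
P16=ray(z,p,.016)[:,:2]
for i in range(len(p)):
    d=P16[(i+1)%len(p)]-P16[i]; print(np.degrees(np.arctan2(d[1],d[0]))%180,np.linalg.norm(d))
E
```

```text
edge 83.16619606088499 0.021324478301591253
edge -97.95700826426699 0.02007119032589601
mid [ 0.4594 -0.1194] 0.03640635632957438
[[256.5  142.  ]
 [276.25 144.75]
 [283.75 161.5 ]
 [284.25 168.75]
 [272.25 183.25]
 [251.5  181.  ]
 [243.25 159.5 ]]
81.99823637525097 0.019381035776307627
24.43966457877803 0.01839266113653534
4.913140950058502 0.007444416869042221
142.03313153591185 0.019223994773978688
83.51099703552849 0.02106285128517016
19.524035679902596 0.023576070379612752
142.85010469044872 0.021848233851587302
```

Request:
carry_out --motion '[[[-0.0008,0.0008,0,0,0,0,0.5],[0,0,0,0,0,-0.0209,0.5],[0,0,0,0,0,-0.0209,0.5],[0,0,0,0,0,-0.021,0.5],[0,0,0.03,0,0,0,0.5],[0,0,0.05,0,0,0,0.5],[0,0,0.05,0,0,0,0.5],[0,0,0.05,0,0,0,0.5],[0,0,0.04,0,0,0,0.5],[0,0,0.02,0,0,0,0.5],[0,0,0.005,0,0,0,0.5],[0,0,0,0,0,0,0.5],[0,0,0,0,0,0,0.5],[0,0,0,0,0,0,0.5]]]' --grip_force 40

```text
clock: 27.5
tcp_pos: [0.4591, -0.1191, 0.0183]
orientation: [[-0.923, -0.385, 0.003], [-0.385, 0.923, -0.001], [-0.002, -0.002, -1.0]]
ft_force: [0.1, -0.7, -0.0]
grip_width: 0.0642
grasp_force: 0.0
```

Request:
carry_out --motion '[[[0,0,0.008,0,0,0,0.4],[0,0,0.007,0,0,0,0.3],[0,0,0.0035,0,0,0,0.2],[0,0,0,0,0,0,0],[0,0,0,0,0,0,-0.2],[0,0,0,0,0,0,-0.5],[0,0,0,0,0,0,-1],[0,0,0,0,0,0,-1],[0,0,0,0,0,0,-1],[0,0,0,0,0,0,-1],[0,0,0,0,0,0,-1]]]'

```text
clock: 28.6
tcp_pos: [0.4579, -0.1186, 0.0024]
orientation: [[-0.923, -0.385, -0.0], [-0.385, 0.923, 0.0], [0.0, 0.0, -1.0]]
ft_force: [-0.2, 0.5, -1.5]
grip_width: 0.0352
grasp_force: 40.3
```

Request:
carry_out --motion '[[[0,0,0,0,0,0,-1],[0,0,-0.02,0,0,0,-1],[0,0,-0.05,0,0,0,-1],[0,0,-0.05,0,0,0,-1],[0,0,-0.05,0,0,0,-1],[0,0,-0.04,0,0,0,-1],[-0.0123,-0.0207,-0.0135,0,0,0,-1],[-0.025,-0.04,0,0,0,0,-1],[-0.025,-0.04,0,0,0,0,-1],[-0.025,-0.04,0,0,0,0,-1],[-0.02,-0.035,0,0,0,0,-1],[-0.015,-0.025,0,0,0,0,-1],[0,0,0,0,0,0,-1],[0,0,0,0,0,0,-1],[0,0,0,0,0,0,-1]]]' --grip_force 60

```text
clock: 30.1
tcp_pos: [0.6001, -0.2218, 0.1709]
orientation: [[-0.923, -0.385, 0.0], [-0.385, 0.923, 0.0], [-0.0, -0.0, -1.0]]
ft_force: [-0.4, 0.1, -0.7]
grip_width: 0.0346
grasp_force: 60.3
```

```bash
python3 - <<'E'
from h import *
np.set_printoptions(precision=4,suppress=True)
o=sensors.get_obs(); R=o['orientation']; print(o['tcp_pos'],R[:,2],o['ft_force'],o['grip_width'])
snap('wrist','w9'); w,z=load('w9')
t=o['tcp_pos']; im=w.copy()
yaw=np.arctan2(R[1,1],R[0,1]); ang=yaw+np.radians(30+60*np.arange(7)); hexa=np.c_[t[0]+.0208*np.cos(ang),t[1]+.0208*np.sin(ang),0*ang+t[2]-.0024+.016]
cv2.polylines(im,[np.int32(np.round(proj(z,hexa)*8))],True,(255,0,0),1,cv2.LINE_AA,3)
th=np.linspace(0,2*np.pi,60)
for p in proj(z,np.c_[.6005+.0045*np.cos(th),-.2222+.0045*np.sin(th),0*th+.096]): im[int(p[1]),int(p[0])]=(0,0,255)
c=cv2.resize(im[130:350,140:390],None,fx=2.5,fy=2.5,interpolation=cv2.INTER_NEAREST); cv2.imwrite('pics/c9.png',c[:,:,::-1])
E
```

```text
[ 0.6001 -0.2218  0.1709] [ 0.0004  0.     -1.    ] [-0.3652  0.1276 -0.6978] 0.03459059662886197
```

View pics/c9.png

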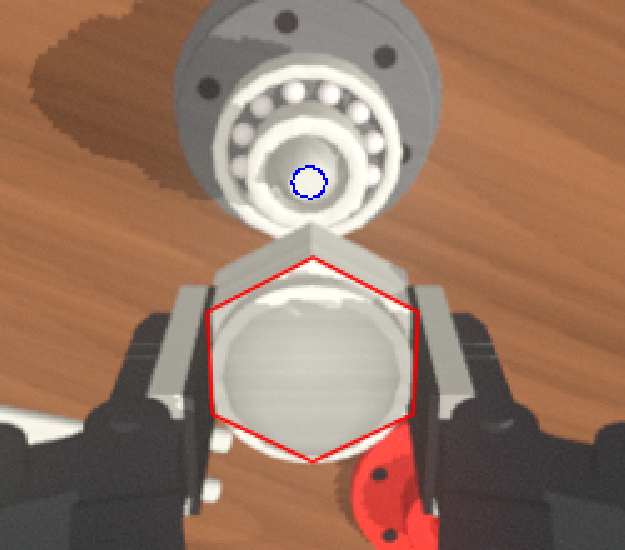

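The cap matches the predicted hexagon and the post tip matches the predicted circle at crop (309,182). Lowering the cap.

Request:
carry_out --motion '[[[0,-0.0007,0.02,0,0,0,-1],[0,0,0.03,0,0,0,-1],[0,0,0.02,0,0,0,-1],[0,0,0.01,0,0,0,-1],[0,0,0.009,0,0,0,-1],[0,0,0.007,0,0,0,-1],[0,0,0,0,0,0,-1],[0,0,0,0,0,0,-1],[0,0,0,0,0,0,-1]]]'

```text
clock: 31.05
tcp_pos: [0.6011, -0.223, 0.099]
orientation: [[-0.923, -0.385, 0.001], [-0.385, 0.923, -0.001], [-0.001, -0.001, -1.0]]
ft_force: [0.0, -1.1, -1.4]
grip_width: 0.0343
grasp_force: 60.3
```

Request:
carry_out --motion '[[[0,0.0008,0.005,0,0,0,-1],[0,0,0.004,0,0,0,-1],[0,0,0.002,0,0,0,-1],[0,0,0.0015,0,0,0,-1],[0,0,0.001,0,0,0,-1],[0,0,0.001,0,0,0,-1],[0,0,0,0,0,0,-1],[0,0,0,0,0,0,-1],[0,0,0,0,0,0,-1]]]'

```text
clock: 31.95
tcp_pos: [0.6005, -0.2222, 0.0885]
orientation: [[-0.923, -0.385, 0.001], [-0.385, 0.923, -0.0], [-0.0, -0.0, -1.0]]
ft_force: [-3.7, 1.8, 4.9]
grip_width: 0.0347
grasp_force: 61.0
```

Contact came at the expected height. I'll release, rise and check.

Request:
carry_out --motion '[[[0,0,0,0,0,0,-0.1],[0,0,0,0,0,0,0],[0,0,0,0,0,0,0.2],[0,0,0,0,0,0,0.5],[0,0,0,0,0,0,0.5],[0,0,-0.01,0,0,0,0.5],[0,0,-0.03,0,0,0,0.5],[0,0,-0.05,0,0,0,0.5],[0,0,-0.05,0,0,0,0.5],[0.02,0.03,-0.03,0,0,0,0.5],[0.03,0.04,0,0,0,0,0.5],[0.03,0.05,0,0,0,0,0.5],[0.02,0.05,0,0,0,0,0.5],[0,0.03,0,0,0,0,0.5],[0,0,0,0,0,0,0.5],[0,0,0,0,0,0,0.5],[0,0,0,0,0,0,0.5]]]'

```text
clock: 33.65
tcp_pos: [0.4739, -0.1132, 0.2149]
orientation: [[-0.923, -0.385, 0.0], [-0.385, 0.923, -0.0], [-0.0, -0.0, -1.0]]
ft_force: [-0.1, -1.0, -0.4]
grip_width: 0.0638
grasp_force: 0.0
```

```bash
python3 - <<'E'
from h import *
np.set_printoptions(precision=4,suppress=True)
o=sensors.get_obs(); print(o['tcp_pos'],o['ft_force'],o['qvel'])
snap('side','s10'); s,z=load('s10'); snap('top','t10'); t,zt=load('t10')
print('expected dome top px side',proj(z,[.6005,-.2222,.114]),'top',proj(zt,[.6005,-.2222,.114]))
a=cv2.resize(s[90:190,220:350],(520,400),interpolation=cv2.INTER_CUBIC); b=cv2.resize(t[165:265,310:380],(280,400),interpolation=cv2.INTER_CUBIC)
cv2.imwrite('pics/c10.png',np.hstack([a,b])[:,:,::-1])
E
```

```text
[ 0.4739 -0.1132  0.2149] [-0.0753 -1.012  -0.3816] [-0.0056  0.0131 -0.0019  0.0006  0.0009  0.0022]
expected dome top px side [[275.0886 125.2827]] top [[332.6204 196.6228]]
```

View pics/c10.png

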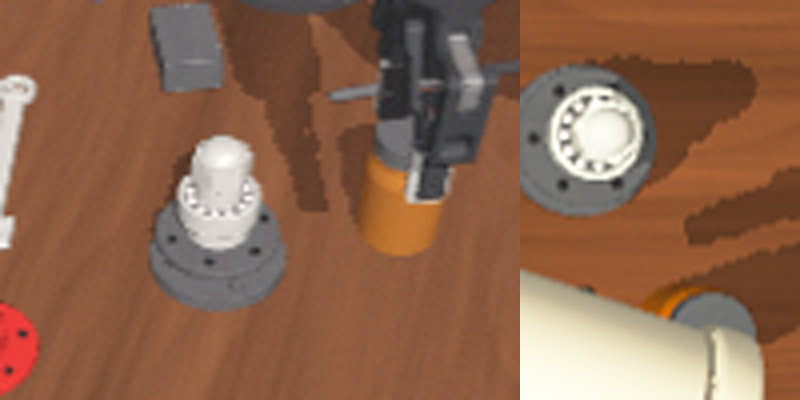

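The stack is complete and upright. The dome top is at crop (222,140), which is pixel (275,125) as predicted, and the jar is standing. Handing in.

```bash
python3 -c "
from bench import arm; print(arm.job_done())"
```

```text
the job is handed in; nothing more can be done
None
```

The hub, bearing, spacer and end cap are stacked on the axle in that order and released, the jar was left standing where it was, and the job is handed in (about 34 s on the robot's clock; no verdict was returned).

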